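Third hand for a tube block: clamp it to its bracket and keep the pressure on

TASK

Put the loose white tube block flat on the fixture's bed between the carriage and the steel bracket, with its blue-striped side (brass inserts) towards the bracket, and let go of it. Then slide the carriage up by its handle so that the orange pad presses the block flush against the bracket, until the red pointer stands in the green zone (about 10 N, and never over 25 N on the bracket). Finish while still holding the carriage there with that steady push, so that a colleague can drive the screws; leave the other things on the bench alone.

Things in the scene. Friction and masses are not known exactly. Their poses are not given: they have to be found in the camera images.
- jig: aluminium fixture fixed on the bench; bed 136 mm wide, top 12 mm above bench. Origin: bench level, below the middle of the bracket's face; +x = push direction, carriage towards bracket; z up. Bed spans x -370 to +30 mm. Two dark guide strips, 6 mm above the bed, inner faces at y = -57 and +57 mm (8 mm thick): the block lies between them, 8 mm to spare each side
- bracket: the fence: upright steel wall bracket, 116 mm wide, on a blue backing block, fixed across the bed's end; its working face is the plane x = 0 of the fixture, its top 57 mm above the bench; it reaches back to x = +21 mm. Origin and axes as the fixture's. Two brass screws stick out behind
- carriage (a joint): travel (m) of the grey carriage along the bed: 0 = end away from the bracket, growing towards the bracket to 0.20. 90 (along travel) x 70 x 22 mm, top 34 mm above bench, centre at fixture x = -0.300 + value, y = 0. About 1 N friction, no lock: the spring pad drives it back if let go. Pad touches a block that is flush on the bracket at 0.160
- handle (a point): point in the carriage's black upright handle, 57 mm above the bench, middle of its width and thickness. The handle is a plate 16 mm thick along the travel, 50 mm across it, standing from 34 to 72 mm above the bench, on the middle of the carriage
- pad (a joint): how far (m) the orange spring pad is pushed back into the carriage: 0 = fully out (start), 0.030 = stopped. Spring 600 N/m from zero: 0.016 is about 10 N. The red pointer rides with the pad over the white gauge on the carriage (top edge and side away from the robot); it is in the green zone from 0.010 to 0.022
- pad_face (a point): middle of the orange pad's front face (70 mm wide, from 14 to 48 mm above the bench), 90 mm ahead of the handle when fully out, facing the bracket
- block: loose white plastic test-tube block, 50 (x) x 98 (y) x 40 mm (z), about 0.18 kg, with eight 14 mm blind holes in the top. Origin: centre of its underside. Its +x side has two brass screw inserts and a blue stripe along that edge of the top and side
- insert_side (a point): middle of the block's side with the brass inserts and blue stripe, 25 mm from the block's centre along its +x, 20 mm above its underside
- bottle_a: amber bottle with white cap, 68 mm across, 150 mm tall; origin at the centre of its underside; a bystander
- bottle_b: amber bottle with red cap, 68 mm across, 150 mm tall; origin at the centre of its underside; a bystander
- bottle_c: small amber jar with black cap, 56 mm across, 110 mm tall; origin at the centre of its underside; a bystander
- screwdriver: screwdriver about 200 mm long lying on the bench; a bystander
- screw_dish: white ceramic dish, 70 mm across, 22 mm tall; origin at the centre of its underside; a bystander
- beaker: glass beaker, 70 mm across, 90 mm tall; origin at the centre of its underside; a bystander
- burner: dark steel burner dish on three feet, 84 mm across, 46 mm tall; origin at the centre of its underside; a bystander

How it is judged:
On the way, in this order (a step that is already met when the one before it is completed fails the run):
1. the block lies flat on the bed in front of the bracket, released (z of block in the frame of jig between 0.009 and 0.016 m and y of block in the frame of jig between -0.01 and 0.01 m and angle between block's own z axis and vertical below 0.06 rad and contact force between the fingers and block below 0.1 N and x of block in the frame of jig between -0.19 and -0.02 m and angle between the x axis of block and the x axis of jig, either way round below 0.35 rad), for 0.2 s.
2. the carriage has been slid up and its pad presses the block against the bracket (value of joint pad above 0.002 m and contact force between block and bracket above 1 N and contact force between the fingers and block below 0.1 N), for 0.2 s.
At the end, for the whole second after the job is handed in: The robot still pushes the carriage (over 2 N); the block lies flat on the bed, released, blue side flush on the bracket (4 mm, 0.06 rad, within 10 mm of the middle), pressed on it with 4 to 15 N, pad travel 9 to 23 mm, nothing moving (z of block in the frame of jig between 0.009 and 0.016 m and y of block in the frame of jig between -0.01 and 0.01 m and angle between block's own z axis and vertical below 0.06 rad and x of insert_side in the frame of jig between -0.004 and 0.003 m and angle between the x axis of block and the x axis of jig, either way round below 0.06 rad and contact force between block and bracket between 4 and 15 N and value of joint pad between 0.009 and 0.023 m and contact force between the fingers and block below 0.1 N and linear speed of block below 0.01 m/s and velocity of joint carriage between -0.01 and 0.01 m/s and contact force between any of the fingers, the arm and carriage above 2 N); the arm keeps its last pose, push and grip.
It fails at once if the block is pressed on the bracket with more than 25 N (contact force between block and bracket above 25 N).
It fails at once if a bystander is moved by more than 20 mm (distance of any of bottle_a, bottle_b, bottle_c, screwdriver, screw_dish, beaker, burner from where it was at the start of the episode above 0.02 m).
It also fails if it takes over 54 s, if anything falls off the work surface, if the arm or the gripper's body presses on something with over 40 N, if the wrist force passes 120 N, or if a joint passes its speed limit or range.

ROBOT

A 7-joint arm with a two-finger parallel gripper is mounted at the origin on the work surface. World frame = base frame: x ahead of the robot, y to its left, z up, the work surface at z = 0. Lengths are in m, angles in rad, forces in N, time in s.
With the tool pointing down it reaches from about 0.4 to 0.85 m from the base axis. Payload 10.4 kg.
Tool frame: the origin (TCP) lies at the very end of the fingers, on their centre line; the grasp point (between the pads) lies r.pinch_z behind it (r.pinch_z is the distance from the TCP to the grasp point, in m); z points along the fingers, y is the line along which they close (so a half turn about z gives the same grasp; the last joint's range is limited). The gripper opens to 87 mm and grips with 3 to 60 N. Pads are 19 mm wide; open, the fingers measure 117 mm over their backs; the gripper's body (75 mm by 190 mm) begins 51 mm behind the grasp point.
Start: joints at [-1.137, 0.332, -0.065, 1.46, 0.022, 1.35, -0.088], TCP at [0.276, 0.561, 0.223] pointing down, gripper open.
Joint ranges: [-2.6, 2.6], [-0.5, 2.12], [-1.47, 1.34], [0.16, 2.42], [-1.27, 4.41], [0.06, 2.06], [-2.6, 2.6]. Speed limits (rad/s): [2.22, 2.22, 2.79, 2.79, 3.14, 3.14, 3.14].

INTERFACE

Orientations are given as a unit quaternion [w, x, y, z].
In Python, from rig import r gives the robot as it stands.
- The arm moves only by the tool drive_tool, never from a script. Its arguments are lists of equal length, an entry for each row: "jaw": the opening, from 0 (shut) to 1 (fully open); "travel": the shift along the tool's x, y, z in units of 25 mm (1.0 is 25 mm), a list of three; "delta_rot": the turn, a rotation vector about the tool's x, y, z in units of 10 degrees (1.0 is 10 degrees), a list of three. In form: {"jaw": [jaw, ...], "travel": [[dx, dy, dz], ...], "delta_rot": [[wx, wy, wz], ...]}. A call has 1 to 8 rows; each row shifts and turns the commanded pose from where the row before left it, along the tool's axes as they then stand; what a row does not reach is not made up. A row lasts 1/8 s, in which the tool goes at most 62.5 mm and 10.7 degrees, less where a joint would pass 70% of its speed; a pose out of reach is approached as far as the arm can. A call is refused whole if a number of a shift passes 1 or a number of a turn 1, either way. A call with a gripper value outside its range is refused whole. The fingers move at their own pace and stop on an object; the grip force is fixed at half the most. Time passes only in rows, so rows that do not move let the fingers close. It gives the time, the measured TCP pose, the force, the opening and the grip force at its end, in the units of the state.
- r.state(): the state, without advancing time (a new reading comes with each control period).
- r.camera(name): name is "side" or "top"; returns (picture, depth): 400x640x3 uint8, red, green, blue; 400x640 float32, m along the optical axis (not along the pixel's ray), 0 where there is no reading.
- r.camera_params(name): a dict with "mtx" (3x3 intrinsics, pixels), "origin" and "attitude" of the camera in the world. Camera axes: x right, y up, looking along -z (the intrinsics and any distortion apply to the point x, -y, -z); pixel columns grow to the right and rows downward; lengths in m; the calibration is good to about 2 mm. A picture is of the moment at which its call begins. camera_params takes no time and is no camera call.
- r.sign_off(): hands the job in; it is judged then, once.
The state is a dict: "time": time; "joint_pos": joint angles; "qvel": joint speeds; "joint_efforts": joint torques, N m; "eef_pos": TCP position; "eef_rot": TCP orientation; "force": force on the tool from outside, world axes, zero at the start; "moment": the same for the moment, N m; "finger_gap": finger opening in m; "grip_force": force on a finger pad.
Only numpy, scipy, OpenCV 4.12 (cv2) and the standard library are available. Lean on these libraries where they do the work, as an engineer would, in place of code of your own. Each camera call takes 0.05 s, during which the arm holds its last target. There are 200 camera calls.

## Working session

There is one attempt and no reset: what is moved stays moved. The work goes in short steps, Python scripts to look and compute and a tool call to move; the robot and the scene stay as the last step left them, time stands still between calls to the robot, and variables do not carry over. Pictures are saved under pics/ and viewed, at most 10 in all, crops included, and the job is handed in when it is done.

Besides the shell and the picture viewer there is one more tool, called by a JSON object that holds its "name" and its "arguments". drive_tool: Moves the arm, as the interface text tells. Its arguments: {"type":"object","properties":{"jaw":{"type":"array","items":{"type":"number"}},"travel":{"type":"array","items":{"type":"array","items":{"type":"number"}}},"delta_rot":{"type":"array","items":{"type":"array","items":{"type":"number"}}}},"required":["jaw","travel","delta_rot"]}

```bash
ls; mkdir -p pics; cat > h.py <<'E'
from rig import r
import numpy as np, cv2
def snap(n,f):
    p,d=r.camera(n); cv2.imwrite(f'pics/{f}.png',p[:,:,::-1]); np.save(f'pics/{f}.npy',d); return p,d
def rot(a):
    a=np.array(a,float)
    if a.shape==(3,3): return a
    from scipy.spatial.transform import Rotation as R
    return R.from_quat(np.r_[a[1:],a[0]]).as_matrix()
def w(n,uv,d):
    c=r.camera_params(n);K=np.array(c['mtx']);u,v=uv
    p=np.array([(u-K[0,2])/K[0,0]*d,-(v-K[1,2])/K[1,1]*d,-d]); return rot(c['attitude'])@p+c['origin']
def wz(n,uv,z):  # pixel to plane z
    o=np.array(r.camera_params(n)['origin']);q=w(n,uv,1.)-o; return o+q*(z-o[2])/q[2]
E
python3 - <<'E'
from h import *
for n in('side','top'):
    snap(n,n+'0'); print(r.camera_params(n))
print(r.state(),r.pinch_z)
E
```

```text
pics
{'mtx': array([[408.56990157,   0.        , 320.73666581],
       [  0.        , 408.56990157, 195.46917973],
       [  0.        ,   0.        ,   1.        ]]), 'origin': array([ 0.48635205, -0.85163574,  0.95019098]), 'attitude': array([ 0.92763071,  0.37072042, -0.02226959, -0.03964464])}
{'mtx': array([[447.24585733,   0.        , 315.83479232],
       [  0.        , 447.24585733, 202.34568009],
       [  0.        ,   0.        ,   1.        ]]), 'origin': array([0.45530194, 0.00209246, 1.17413615]), 'attitude': array([-0.70319986, -0.0398307 ,  0.02862476,  0.70929831])}
{'time': 0.1, 'joint_pos': array([-1.1366577 ,  0.33283465, -0.06471109,  1.46088333,  0.02159861,
        1.3498953 , -0.08849656]), 'qvel': array([ 9.89638845e-04, -1.28302012e-03,  1.13539771e-03, -2.76659780e-03,
        7.66374758e-06,  3.67009347e-04,  2.07986614e-03]), 'joint_efforts': array([ 8.54966675e-04, -6.24542356e+01,  2.42612913e-02, -3.90719533e+01,
       -6.14788989e-02,  3.65141965e-02,  4.58441434e-05]), 'eef_pos': array([0.27547864, 0.56061373, 0.22180489]), 'eef_rot': array([-1.22978981e-04,  2.26373171e-01,  9.74040425e-01, -6.51074885e-04]), 'force': array([ 0.77150036, -0.57892222,  0.03129719]), 'moment': array([ 0.01422153, -0.03030382, -0.00509066]), 'grip_force': 0.0, 'finger_gap': 0.08717336346020833} 0.0187
```

View pics/top0.png

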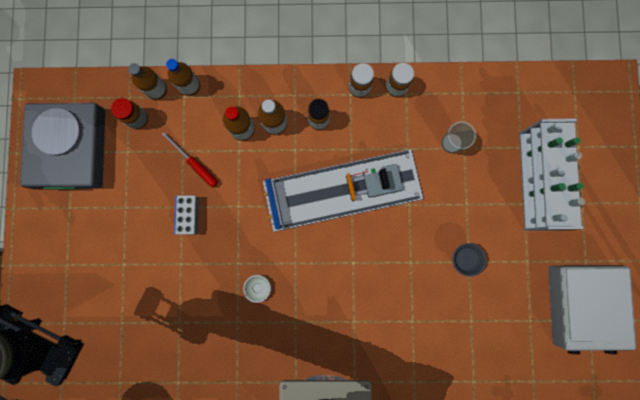

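View pics/side0.png

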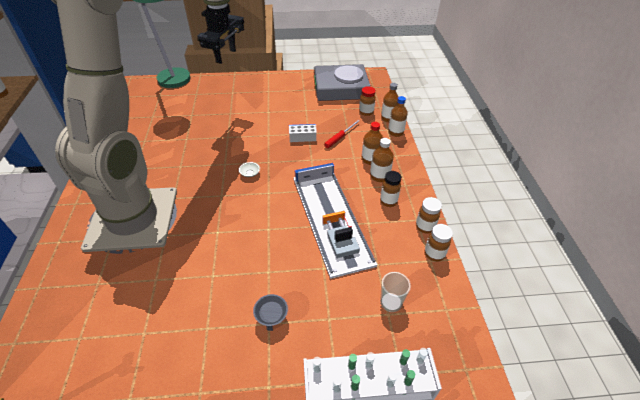

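The top view shows the block at about (186,215) and the jig running from the bracket at (272,205) to the far end at (418,175). The carriage handle is at about (385,180). Next I'll enlarge these.

```bash
python3 - <<'E'
import cv2,numpy as np
p=cv2.imread('pics/top0.png')
a=cv2.resize(p[185:245,160:220],None,fx=6,fy=6,interpolation=cv2.INTER_CUBIC)
b=cv2.resize(p[140:240,255:430],None,fx=4.5,fy=4.5,interpolation=cv2.INTER_CUBIC)[:, :788]
c=np.zeros((600,400,3),np.uint8);
cv2.imwrite('pics/a.png',a);cv2.imwrite('pics/b.png',b)
E
```

```text
(no output)
```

View pics/a.png

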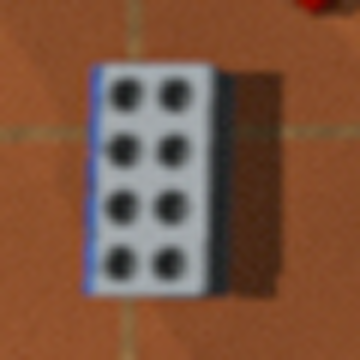

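View pics/b.png

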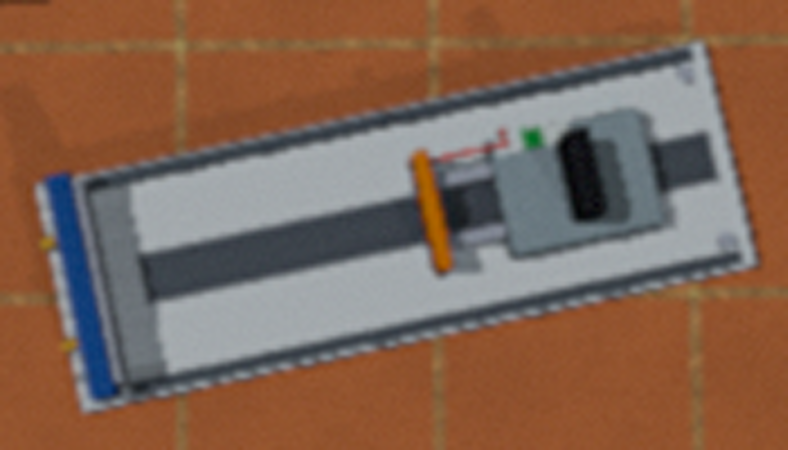

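The block crop shows blue on the left (the +y, bracket side). Its top corners in the crop are (92,65), (212,65), (208,296) and (84,296). The bed corners in the other crop are (40,183), (705,43), (760,265) and (85,410).

```bash
python3 - <<'E'
from h import *
A=lambda X,Y:((X+.5)/6-.5+160,(Y+.5)/6-.5+185)
B=lambda X,Y:((X+.5)/4.5-.5+255,(Y+.5)/4.5-.5+140)
bl=np.array([wz('top',A(*q),.04) for q in [(92,65),(212,65),(208,296),(84,296)]])
D=lambda a,b:np.linalg.norm(a-b).round(4)
print('block',bl.round(4).tolist(),'c',bl.mean(0),D(bl[0],bl[1]),D(bl[1],bl[2]),D(bl[3],bl[2]),D(bl[0],bl[3]))
v=bl[0]-bl[1]+bl[3]-bl[2];print('yaw x',np.degrees(np.arctan2(v[1],v[0])))
j=np.array([wz('top',B(*q),.012) for q in [(40,183),(705,43),(760,265),(85,410)]])
print('jig',j.round(4).tolist(),D(j[0],j[1]),D(j[1],j[2]),D(j[3],j[2]),D(j[0],j[3]))
v=j[0]-j[1]+j[3]-j[2];v/=np.linalg.norm(v);c=j.mean(0);o=c+v*.17
print('yaw',np.degrees(np.arctan2(v[1],v[0])),'origin',o)
d=np.load('pics/top0.npy')
# depth point clouds in the jig frame
vv,uu=np.mgrid[0:400,0:640]; P=np.array([[w('top',(u,vq),d[vq,u]) for u in range(160,430)] for vq in range(135,245)]).reshape(-1,3)
q=P-o; X=q@v; n=np.array([-v[1],v[0],0]); Y=q@n; Z=P[:,2]
def rng(m,t): print(t,m.sum(),[ (np.percentile(a[m],[2,50,98])*1000).round(1) for a in (X,Y,Z)])
I=(abs(Y)<.09)&(X>-.4)&(X<.06)
rng(I&(X<-.2)&(X>-.36)&(Z>.062),'handle');rng(I&(X>-.03)&(Z>.05),'bracket');rng(I&(X<-.16)&(X>-.25)&(Z>.040)&(Z<.055),'pad')
rng(I&(abs(Y)<.05)&(X>-.18)&(X<-.05),'bed');
M=(Z>.034)&(Z<.046)&(abs(P[:,0]-bl[:,0].mean())<.08)&(abs(P[:,1]-bl[:,1].mean())<.06)
m=P[M];print(len(m),m.mean(0),m.min(0),m.max(0)); print(cv2.minAreaRect((m[:,:2]*1000).astype(np.float32)))
M=(Z>.055)&(Z<.3)&(I==False); 
E
```

```text
block [[0.5868, 0.381, 0.04], [0.5863, 0.3295, 0.04], [0.4879, 0.3294, 0.04], [0.4883, 0.3822, 0.04]] c [0.53733346 0.35551792 0.04      ] 0.0515 0.0985 0.0528 0.0985
yaw x 89.48610332317519
jig [[0.6279, 0.1572, 0.012], [0.7066, -0.2323, 0.012], [0.5757, -0.2603, 0.012], [0.4952, 0.1307, 0.012]] 0.3973 0.1338 0.3992 0.1353
yaw 101.52667911742394 origin [0.56737482 0.11542009 0.012     ]Traceback (most recent call last):
  File "<stdin>", line 14, in <module>
  File "h.py", line 11, in w
    c=r.camera_params(n);K=np.array(c['mtx']);u,v=uv
ValueError: time passes only in moves, steps and waits
```

```bash
cat >> h.py <<'E'
def cloud(n,d,box):
    c=r.camera_params(n);K=np.array(c['mtx']);u0,u1,v0,v1=box
    v,u=np.mgrid[v0:v1,u0:u1]; z=d[v0:v1,u0:u1]
    p=np.stack([(u-K[0,2])/K[0,0]*z,-(v-K[1,2])/K[1,1]*z,-z],-1).reshape(-1,3)[z.ravel()>0]
    return p@rot(c['attitude']).T+c['origin']
O=np.array([.5674,.1154,0]);YAW=np.radians(101.5)
def jig(P,O=O,yaw=YAW):
    q=np.asarray(P)-O; return q@np.array([[np.cos(yaw),-np.sin(yaw),0],[np.sin(yaw),np.cos(yaw),0],[0,0,1]])
E
python3 - <<'E'
from h import *
d=np.load('pics/top0.npy');P=cloud('top',d,(160,430,135,245));Q=jig(P);X,Y,Z=Q.T
def rng(m,t): print(t,m.sum(),[ (np.percentile(a[m],[2,50,98])*1000).round(1) for a in (X,Y,Z)])
I=(abs(Y)<.09)&(X>-.4)&(X<.06)
rng(I&(X<-.2)&(X>-.36)&(Z>.062),'handle');rng(I&(X>-.03)&(Z>.045),'bracket');rng(I&(X<-.16)&(X>-.25)&(Z>.040)&(Z<.055),'pad')
rng(I&(abs(Y)<.05)&(X>-.18)&(X<-.05),'bed')
rng(I&(X<-.25)&(Z>.025)&(Z<.04),'carr')
for nm,box in (('top',(160,220,180,250)),('side',(280,325,115,150))):
    if nm=='side': P=cloud(nm,np.load('pics/side0.npy'),box)
    m=P[(P[:,2]>.034)&(P[:,2]<.046)&(P[:,1]>.3)];print(nm,len(m),m.mean(0),cv2.minAreaRect((m[:,:2]*1000).astype(np.float32)))
S=jig(cloud('side',np.load('pics/side0.npy'),(285,380,155,280)));X,Y,Z=S.T
I=(abs(Y)<.09)&(X>-.4)&(X<.06)
rng(I&(X<-.2)&(X>-.36)&(Z>.066),'handle side');rng(I&(X>-.03)&(Z>.052),'bracket side')
for i in range(-370,40,50):
  k=(abs(X-i/1000)<.02)&(abs(Y)<.1)&(Z>.007)&(Z<.022); print(i,(np.percentile(Y[k],[1,99])*1000).round(1))
E
```

```text
handle 135 [array([-279.9, -271.6, -264.4]), array([-24.1,  -0.9,  23.4]), array([62.7, 70.4, 75.6])]
bracket 419 [array([ 2.6, 13. , 23.2]), array([-60.3,   1.4,  62.7]), array([46.7, 52.1, 59.1])]
pad 114 [array([-212.7, -187.3, -182.4]), array([-34.2,  -1.6,  32.9]), array([41.3, 46.6, 51.5])]
bed 1883 [array([-177.5, -115.2,  -52.7]), array([-47.9,   0.4,  48. ]), array([ 7. , 11.6, 16. ])]
carr 541 [array([-315.8, -290.8, -250.9]), array([-34.9,   0.9,  33.4]), array([28.3, 33. , 38.2])]
top 584 [0.53741944 0.35640594 0.03957997] ((537.930908203125, 356.4950866699219), (52.21250915527344, 95.15374755859375), 89.513671875)
side 219 [0.53722382 0.35111314 0.03848337] ((537.869140625, 353.2603454589844), (56.266239166259766, 96.2336654663086), 88.6885986328125)
handle side 91 [array([-284.7, -277.1, -268.5]), array([-23.3,   1.3,  24.6]), array([66.6, 70.5, 73.9])]
bracket side 90 [array([-3.6,  1.7, 16. ]), array([-56.8,  -0.6,  58.9]), array([52.1, 54.4, 59. ])]
-370 [-65.3  65.9]
-320 [-64.1  67. ]
-270 [-64.2  68. ]
-220 [-64.6  67.5]
-170 [-63.9  68.1]
-120 [-62.9  67.6]
-70 [-62.5  68.4]
-20 [-62.1  68.6]
30 [65.7 69.2]
```

```bash
cat >> h.py <<'E'
def to(xyz,ydeg):
    "remaining move to a target: shift in tool axes (units of 25 mm, axes after turn), turn about z (units)"
    s=r.state();R=rot(s['eef_rot']);cur=np.degrees(np.arctan2(R[1,1],R[0,1]))
    dz=((cur-ydeg+90)%180-90)
    a=np.radians(ydeg); y=np.array([np.cos(a),np.sin(a),0]) if abs(cur-ydeg)<90 else -np.array([np.cos(a),np.sin(a),0])
    z=np.array([0,0,-1.]);x=np.cross(y,z);dp=np.array(xyz)-s['eef_pos']
    print('t',s['time'],'tcp',s['eef_pos'].round(4),'yaw',cur.round(2),'tilt',np.degrees(np.arccos(-R[2,2])).round(2),'F',s['force'].round(2),'gap',round(s['finger_gap'],4),'grip',s['grip_force'])
    print('turn',(dz/10).round(3),'shift',(np.array([x@dp,y@dp,z@dp])/.025).round(3))
def jw(x,y,z): return O+np.array([x*np.cos(YAW)-y*np.sin(YAW),x*np.sin(YAW)+y*np.cos(YAW),z])
E
python3 - <<'E'
from h import *
to((.5375,.355,.12),89.5)
E
```

```text
t 0.1 tcp [0.2755 0.5606 0.2218] yaw 63.83 tilt 0.08 F [ 0.77 -0.58  0.03] gap 0.0872 grip 0.0
turn -2.567 shift [-10.552  -8.133   4.072]
```

{"name": "drive_tool", "arguments": {"jaw": [1, 1, 1, 1, 1, 1, 1], "travel": [[0, 0, 0], [0, 0, 0], [0, 0, 0], [-1, -0.8, 0], [-1, -0.8, 0], [-1, -0.8, 0], [-1, -0.8, 0]], "delta_rot": [[0, 0, -0.86], [0, 0, -0.86], [0, 0, -0.85], [0, 0, 0], [0, 0, 0], [0, 0, 0], [0, 0, 0]]}}

```text
time: 0.98
eef_pos: [0.3757, 0.4792, 0.2221]
eef_rot: [-0.0, 0.004, 1.0, -0.0]
force: [-0.3, 0.5, 0.2]
finger_gap: 0.087
grip_force: 0.0
```

{"name": "drive_tool", "arguments": {"jaw": [1, 1, 1, 1, 1, 1, 1, 1], "travel": [[-1, -0.8, 0.5], [-1, -0.8, 0.5], [-1, -0.8, 0.5], [-1, -0.8, 0.5], [-1, -0.8, 0.5], [-1, -0.8, 0.5], [-0.5, -0.1, 0.5], [0, 0, 0]], "delta_rot": [[0, 0, 0], [0, 0, 0], [0, 0, 0], [0, 0, 0], [0, 0, 0], [0, 0, 0], [0, 0, 0], [0, 0, 0]]}}

```text
time: 1.98
eef_pos: [0.5359, 0.3563, 0.1335]
eef_rot: [-0.001, 0.004, 1.0, -0.001]
force: [0.4, 0.5, 0.4]
finger_gap: 0.0871
grip_force: 0.0
```

```bash
python3 - <<'E'
from h import *
to((.5375,.355,.006),89.5)
E
```

```text
t 1.975 tcp [0.5359 0.3563 0.1335] yaw 89.51 tilt 0.14 F [0.36 0.54 0.39] gap 0.0871 grip 0.0
turn 0.001 shift [-0.063 -0.053  5.101]
```

{"name": "drive_tool", "arguments": {"jaw": [1, 1, 1, 1, 1, 1, 1], "travel": [[-0.06, -0.05, 1], [0, 0, 1], [0, 0, 1], [0, 0, 1], [0, 0, 0.5], [0, 0, 0.4], [0, 0, 0]], "delta_rot": [[0, 0, 0], [0, 0, 0], [0, 0, 0], [0, 0, 0], [0, 0, 0], [0, 0, 0], [0, 0, 0]]}}

```text
time: 2.85
eef_pos: [0.5376, 0.3554, 0.0125]
eef_rot: [-0.0, 0.004, 1.0, 0.0]
force: [0.0, 0.2, 0.1]
finger_gap: 0.0874
grip_force: 0.0
```

{"name": "drive_tool", "arguments": {"jaw": [0, 0, 0, 0, 0, 0, 0, 0], "travel": [[0, 0, 0], [0, 0, 0], [0, 0, 0], [0, 0, 0], [0, 0, 0], [0, 0, 0], [0, 0, 0], [0, 0, 0]], "delta_rot": [[0, 0, 0], [0, 0, 0], [0, 0, 0], [0, 0, 0], [0, 0, 0], [0, 0, 0], [0, 0, 0], [0, 0, 0]]}}

```text
time: 3.85
eef_pos: [0.538, 0.355, 0.0127]
eef_rot: [0.0, 0.004, 1.0, 0.0]
force: [-0.5, -0.2, 1.4]
finger_gap: 0.0499
grip_force: 30.0
```

```bash
python3 - <<'E'
from h import *
p,d=snap('top','top1'); P=cloud('top',d,(150,230,180,260))
m=P[(P[:,2]>.034)&(P[:,2]<.046)];print(len(m),(m[:,0].min()+m[:,0].max())/2,cv2.minAreaRect((m[:,:2]*1000).astype(np.float32)))
print(jw(-.085,0,0))
to(np.r_[jw(-.085,0,0)[:2],.11],101.5)
E
```

```text
97 0.5376472908185115 ((537.76611328125, 356.46051025390625), (50.672340393066406, 94.9080810546875), 89.68419647216797)
[0.58434627 0.0321064  0.        ]
t 3.9 tcp [0.538  0.3551 0.0127] yaw 89.53 tilt 0.01 F [0.2  0.27 2.24] gap 0.0499 grip 29.98646449763328
turn -1.197 shift [  0.761 -13.029  -3.894]
```

{"name": "drive_tool", "arguments": {"jaw": [0, 0, 0, 0, 0, 0, 0], "travel": [[0, 0, -0.5], [0, 0, -1], [0, 0, -1], [0, 0, -1], [0, 0, -0.4], [0, 0, 0], [0, 0, 0]], "delta_rot": [[0, 0, 0], [0, 0, 0], [0, 0, 0], [0, 0, 0], [0, 0, 0], [0, 0, -0.6], [0, 0, -0.6]]}}

```text
time: 4.78
eef_pos: [0.5377, 0.3549, 0.1097]
eef_rot: [-0.0, -0.102, 0.995, -0.0]
force: [-0.6, -0.0, -0.6]
finger_gap: 0.05
grip_force: 30.0
```

{"name": "drive_tool", "arguments": {"jaw": [0, 0, 0, 0, 0, 0, 0, 0], "travel": [[0, -1, 0], [0, -1, 0], [0, -1, 0], [0, -1, 0], [0.2, -1, 0], [0.2, -1, 0], [0.2, -1, 0], [0.16, -1, 0]], "delta_rot": [[0, 0, 0], [0, 0, 0], [0, 0, 0], [0, 0, 0], [0, 0, 0], [0, 0, 0], [0, 0, 0], [0, 0, 0]]}}

```text
time: 5.78
eef_pos: [0.5589, 0.1543, 0.1097]
eef_rot: [-0.0, -0.1, 0.995, -0.0]
force: [1.2, 0.2, -0.3]
finger_gap: 0.0498
grip_force: 30.0
```

{"name": "drive_tool", "arguments": {"jaw": [0, 0, 0, 0, 0, 0, 0], "travel": [[0, -1, 0], [0, -1, 0], [0, -1, 0], [0, -1, 0], [0, -0.7, 0], [0, -0.3, 0], [0, 0, 0]], "delta_rot": [[0, 0, 0], [0, 0, 0], [0, 0, 0], [0, 0, 0], [0, 0, 0], [0, 0, 0], [0, 0, 0]]}}

```text
time: 6.65
eef_pos: [0.5842, 0.0329, 0.1099]
eef_rot: [-0.0, -0.1, 0.995, 0.0]
force: [-0.0, 0.5, -1.1]
finger_gap: 0.0497
grip_force: 30.0
```

```bash
python3 - <<'E'
from h import *
p,d=snap('side','side2'); 
cv2.imwrite('pics/s2.png',cv2.resize(p[110:280,260:430,::-1],None,fx=3.5,fy=3.5))
to(jw(-.085,0,.027),101.5)
E
```

```text
t 6.7 tcp [0.5842 0.0336 0.1099] yaw 101.56 tilt 0.03 F [-0.39  0.72 -1.95] gap 0.0497 grip 29.98774820007384
turn 0.006 shift [ 0.006 -0.062  3.318]
```

View pics/s2.png

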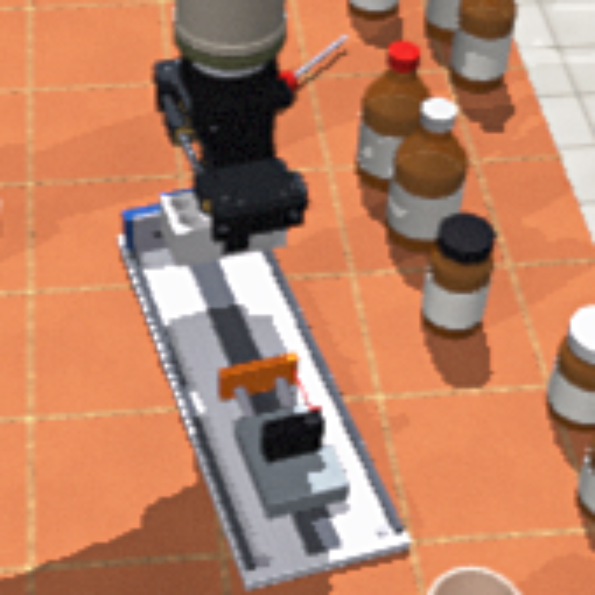

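The block is held level above the bed, at crop (225,225), clear of the pad at (258,375). Lowering it now.

{"name": "drive_tool", "arguments": {"jaw": [0, 0, 0, 0, 0, 0, 0, 0], "travel": [[0, -0.05, 1], [0, 0, 1], [0, 0, 0.6], [0, 0, 0.3], [0, 0, 0.2], [0, 0, 0.15], [0, 0, 0.1], [0, 0, 0]], "delta_rot": [[0, 0, 0], [0, 0, 0], [0, 0, 0], [0, 0, 0], [0, 0, 0], [0, 0, 0], [0, 0, 0], [0, 0, 0]]}}

```text
time: 7.7
eef_pos: [0.5846, 0.0316, 0.0264]
eef_rot: [0.0, -0.1, 0.995, 0.0]
force: [0.0, 0.2, -0.1]
finger_gap: 0.0498
grip_force: 30.0
```

{"name": "drive_tool", "arguments": {"jaw": [0, 0], "travel": [[0, 0, 0.06], [0, 0, 0]], "delta_rot": [[0, 0, 0], [0, 0, 0]]}}

```text
time: 7.95
eef_pos: [0.5846, 0.0316, 0.0248]
eef_rot: [0.0, -0.1, 0.995, 0.0]
force: [-0.8, -0.2, -1.5]
finger_gap: 0.0499
grip_force: 30.0
```

{"name": "drive_tool", "arguments": {"jaw": [0.7, 0.85, 0.85, 0.85, 0.85], "travel": [[0, 0, 0], [0, 0, 0], [0, 0, 0], [0, 0, 0], [0, 0, 0]], "delta_rot": [[0, 0, 0], [0, 0, 0], [0, 0, 0], [0, 0, 0], [0, 0, 0]]}}

```text
time: 8.57
eef_pos: [0.5846, 0.0316, 0.0248]
eef_rot: [0.0, -0.1, 0.995, 0.0]
force: [-1.4, -0.0, -0.4]
finger_gap: 0.0733
grip_force: 0.0
```

{"name": "drive_tool", "arguments": {"jaw": [0.85, 0.85, 0.85, 0.85, 0.85], "travel": [[0, 0, -0.5], [0, 0, -1], [0, 0, -1], [0, 0, -1], [0, 0, -0.3]], "delta_rot": [[0, 0, 0], [0, 0, 0], [0, 0, 0], [0, 0, 0], [0, 0, 0]]}}

```text
time: 9.2
eef_pos: [0.5856, 0.0317, 0.1221]
eef_rot: [0.002, -0.1, 0.995, 0.0]
force: [0.2, -0.7, -0.4]
finger_gap: 0.074
grip_force: 0.0
```

```bash
python3 - <<'E'
from h import *
to(jw(-.273,0,.118),101.5)
E
```

```text
t 9.2 tcp [0.5856 0.0317 0.1221] yaw 101.52 tilt 0.2 F [ 0.18 -0.72 -0.45] gap 0.074 grip 0.0
turn 0.002 shift [ 0.047 -7.492  0.165]
```

{"name": "drive_tool", "arguments": {"jaw": [0.85, 0.85, 0.85, 0.85, 0.85, 0.85, 0.85, 0.85], "travel": [[0, -1, 0], [0, -1, 0], [0, -1, 0], [0, -1, 0], [0, -1, 0], [0, -1, 0], [0, -1, 0], [0, -0.5, 0]], "delta_rot": [[0, 0, 0], [0, 0, 0], [0, 0, 0], [0, 0, 0], [0, 0, 0], [0, 0, 0], [0, 0, 0], [0, 0, 0]]}}

```text
time: 10.2
eef_pos: [0.6217, -0.1537, 0.1193]
eef_rot: [-0.0, -0.1, 0.995, -0.0]
force: [0.8, 0.1, -0.5]
finger_gap: 0.0738
grip_force: 0.0
```

```bash
python3 - <<'E'
from h import *
p,d=snap('side','side3'); 
cv2.imwrite('pics/s3.png',cv2.resize(p[110:280,260:430,::-1],None,fx=3.5,fy=3.5))
for n,box in (('top',(255,430,140,240)),('side',(285,380,150,280))):
    if n=='top':d=snap('top','top3')[1]
    Q=jig(cloud(n,d,box)); m=Q[(abs(Q[:,1])<.07)&(Q[:,0]>-.15)&(Q[:,0]<-.045)&(Q[:,2]>.046)&(Q[:,2]<.06)]
    print(n,len(m),cv2.minAreaRect((m[:,:2]*1000).astype(np.float32)),m[:,2].mean())
to(jw(-.273,0,.042),101.5)
E
```

```text
top 558 ((-83.79774475097656, -0.062328338623046875), (98.35467529296875, 50.4800910949707), 89.58658599853516) 0.051218756404842844
side 0 ((0.0, 0.0), (0.0, 0.0), 0.0) nan
t 10.3 tcp [ 0.6217 -0.1535  0.1194] yaw 101.42 tilt 0.04 F [ 0.4  -0.85  0.2 ] gap 0.074 grip 0.0
turn -0.008 shift [-0.015  0.052  3.096]<stdin>:7: RuntimeWarning: Mean of empty slice.
  ret = ret.dtype.type(ret / rcount)
```

View pics/s3.png

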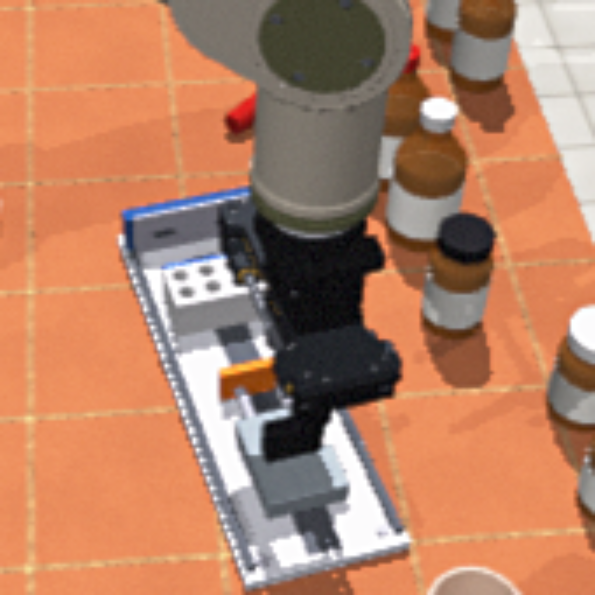

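The block lies flat and square on the bed at jig x = -84 mm, y = 0, blue side to the bracket, at crop (215,290). The gripper is over the handle at (290,440).

{"name": "drive_tool", "arguments": {"jaw": [0.85, 0.85, 0.85, 0.85, 0.85], "travel": [[0, 0.04, 1], [0, 0, 1], [0, 0, 0.6], [0, 0, 0.4], [0, 0, 0]], "delta_rot": [[0, 0, 0], [0, 0, 0], [0, 0, 0], [0, 0, 0], [0, 0, 0]]}}

```text
time: 10.92
eef_pos: [0.6216, -0.1508, 0.0444]
eef_rot: [-0.0, -0.101, 0.995, 0.0]
force: [-0.7, -0.3, 1.4]
finger_gap: 0.0739
grip_force: 0.0
```

{"name": "drive_tool", "arguments": {"jaw": [0, 0, 0, 0, 0, 0, 0, 0], "travel": [[0, 0, 0], [0, 0, 0], [0, 0, 0], [0, 0, 0], [0, 0, 0], [0, 0, 0], [0, 0, 0], [0, 0, 0]], "delta_rot": [[0, 0, 0], [0, 0, 0], [0, 0, 0], [0, 0, 0], [0, 0, 0], [0, 0, 0], [0, 0, 0], [0, 0, 0]]}}

```text
time: 11.92
eef_pos: [0.6218, -0.1513, 0.0448]
eef_rot: [0.0, -0.1, 0.995, -0.0]
force: [0.1, -1.1, -0.5]
finger_gap: 0.016
grip_force: 30.0
```

```bash
python3 - <<'E'
from h import *
to(jw(-.140,0,.0445),101.5)
print(jig(r.state()['eef_pos']),r.state()['force'])
E
```

```text
t 11.925 tcp [ 0.6218 -0.1513  0.0448] yaw 101.53 tilt 0.01 F [ 0.07 -1.06 -0.5 ] gap 0.016 grip 30.000067530199885
turn 0.003 shift [0.007 5.289 0.01 ]
[-2.72232639e-01 -1.76606629e-04  4.47571336e-02] [ 0.07245681 -1.05538621 -0.50370182]
```

{"name": "drive_tool", "arguments": {"jaw": [0, 0, 0, 0, 0, 0, 0, 0], "travel": [[0, 0.3, 0], [0, 0.5, 0], [0, 0.5, 0], [0, 0.5, 0], [0, 0.4, 0], [0, 0.3, 0], [0, 0.2, 0], [0, 0.2, 0]], "delta_rot": [[0, 0, 0], [0, 0, 0], [0, 0, 0], [0, 0, 0], [0, 0, 0], [0, 0, 0], [0, 0, 0], [0, 0, 0]]}}

```text
time: 12.92
eef_pos: [0.607, -0.0802, 0.0448]
eef_rot: [-0.0, -0.1, 0.995, -0.0]
force: [-4.1, -3.2, 3.0]
finger_gap: 0.0159
grip_force: 30.0
```

{"name": "drive_tool", "arguments": {"jaw": [0, 0, 0, 0, 0, 0, 0, 0], "travel": [[0, 0.25, 0], [0, 0.25, 0], [0, 0.25, 0], [0, 0.25, 0], [0, 0.25, 0], [0, 0.25, 0], [0, 0.25, 0], [0, 0.1, 0]], "delta_rot": [[0, 0, 0], [0, 0, 0], [0, 0, 0], [0, 0, 0], [0, 0, 0], [0, 0, 0], [0, 0, 0], [0, 0, 0]]}}

```text
time: 13.92
eef_pos: [0.5975, -0.0348, 0.0447]
eef_rot: [-0.001, -0.1, 0.995, -0.0]
force: [-5.8, -3.6, 3.8]
finger_gap: 0.0158
grip_force: 30.0
```

```bash
python3 - <<'E'
from h import *
d=snap('top','top4')[1]
Q=jig(cloud('top',d,(255,430,140,240))); m=Q[(abs(Q[:,1])<.053)&(Q[:,0]>-.11)&(Q[:,0]<-.00)&(Q[:,2]>.048)&(Q[:,2]<.056)]
print(cv2.minAreaRect((m[:,:2]*1000).astype(np.float32)))
s=r.state();print(jig(s['eef_pos']),jig(s['force'],O*0))
to(jw(-.124,0,.0445),101.5)
E
```

```text
((-41.34653854370117, 0.5451431274414062), (57.482765197753906, 98.25761413574219), 0.8488563895225525)
[-0.15287255  0.0004757   0.04470788] [-0.27084183  6.69162002  4.82306825]
t 13.975 tcp [ 0.5974 -0.0345  0.0447] yaw 101.53 tilt 0.08 F [-6.5  -1.6   4.82] gap 0.0158 grip 30.000485172495246
turn 0.003 shift [-0.019  1.155  0.008]
```

{"name": "drive_tool", "arguments": {"jaw": [0, 0, 0, 0, 0, 0, 0, 0], "travel": [[0.02, 0.1, 0], [0.02, 0.1, 0], [0, 0.1, 0], [0, 0.1, 0], [0, 0.1, 0], [0, 0.1, 0], [0, 0.1, 0], [0, 0.05, 0]], "delta_rot": [[0, 0, 0], [0, 0, 0], [0, 0, 0], [0, 0, 0], [0, 0, 0], [0, 0, 0], [0, 0, 0], [0, 0, 0]]}}

```text
time: 14.98
eef_pos: [0.5937, -0.0167, 0.0448]
eef_rot: [0.0, -0.1, 0.995, -0.0]
force: [4.4, -2.8, -5.3]
finger_gap: 0.0158
grip_force: 30.0
```

```bash
python3 - <<'E'
from h import *
s=r.state();print(jig(s['eef_pos']),jig(s['force'],O*0))
E
```

```text
[-0.13467258  0.00061031  0.04476556] [-3.62816976 -3.7129866  -5.25364663]
```

{"name": "drive_tool", "arguments": {"jaw": [0, 0, 0, 0, 0, 0, 0, 0], "travel": [[-0.01, 0.08, 0], [0, 0.08, 0], [0, 0.08, 0], [0, 0.08, 0], [0, 0.06, 0], [0, 0.04, 0], [0, 0, 0], [0, 0, 0]], "delta_rot": [[0, 0, 0], [0, 0, 0], [0, 0, 0], [0, 0, 0], [0, 0, 0], [0, 0, 0], [0, 0, 0], [0, 0, 0]]}}

```text
time: 15.98
eef_pos: [0.5918, -0.0081, 0.0448]
eef_rot: [0.0, -0.1, 0.995, -0.001]
force: [4.5, -7.2, -5.1]
finger_gap: 0.0155
grip_force: 30.0
```

```bash
python3 - <<'E'
from h import *
s=r.state();print(jig(s['eef_pos']),jig(s['force'],O*0),s['grip_force'])
p,d=snap('top','top5'); cv2.imwrite('pics/t5.png',cv2.resize(p[140:240,255:355,::-1],None,fx=6,fy=6,interpolation=cv2.INTER_CUBIC))
s=r.state();print(jig(s['eef_pos']),jig(s['force'],O*0),s['grip_force'])
p,d=snap('side','side5'); cv2.imwrite('pics/s5.png',cv2.resize(p[140:260,280:400,::-1],None,fx=5,fy=5,interpolation=cv2.INTER_CUBIC))
E
```

```text
[-0.12584694  0.0006841   0.04475332] [-7.95503595 -2.93670471 -5.06734037] 30.016594477929175
[-0.12587835  0.00068892  0.04475088] [-7.87823457 -2.49066998 -5.99560383] 30.016561620868742
```

View pics/t5.png

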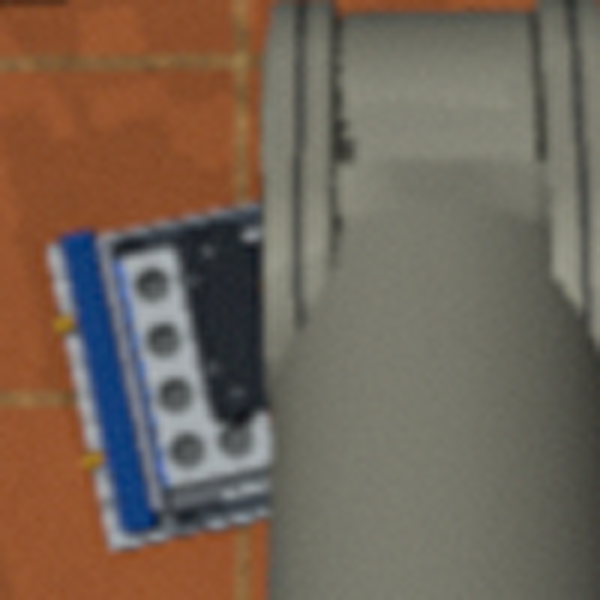

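View pics/s5.png

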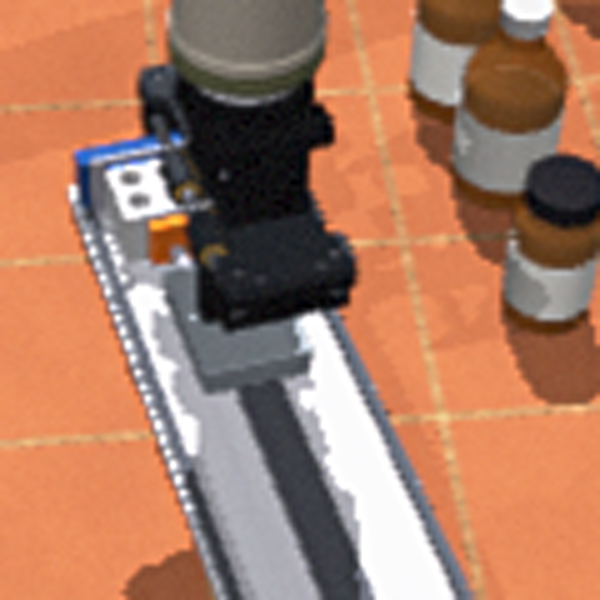

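The block sits flush on the bracket: the blue stripe runs along the face from (125,265) to (165,485) in the top crop. Push is about 8 N, so a small nudge will centre it.

{"name": "drive_tool", "arguments": {"jaw": [0, 0, 0, 0, 0, 0, 0, 0], "travel": [[0, 0.04, 0], [0, 0.04, 0], [0, 0, 0], [0, 0, 0], [0, 0, 0], [0, 0, 0], [0, 0, 0], [0, 0, 0]], "delta_rot": [[0, 0, 0], [0, 0, 0], [0, 0, 0], [0, 0, 0], [0, 0, 0], [0, 0, 0], [0, 0, 0], [0, 0, 0]]}}

```text
time: 17.08
eef_pos: [0.5915, -0.0065, 0.0448]
eef_rot: [0.0, -0.1, 0.995, -0.001]
force: [5.3, -9.4, -6.6]
finger_gap: 0.0158
grip_force: 30.0
```

```bash
python3 - <<'E'
from h import *
s=r.state();F=jig(s['force'],O*0);x=jig(s['eef_pos']);print(x,F,abs(s['qvel']).max())
if 6.5<-F[0]<13: print(r.sign_off())
E
```

```text
[-0.12424805  0.00065903  0.04477697] [-10.24077134  -3.3236343   -6.60678749] 0.0012907891051450854
the job is handed in; nothing more can be done
None
```

I handed the job in at about 17 s: the block lies released on the bed, flush on the bracket with its blue side to it, and the arm still holds the carriage with about 10 N of push. The arm hid the red pointer from both cameras, so I set the push from the wrist force and the handle position (pad travel about 15 mm); I have not seen the judging result.

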